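# Stack two painted mirror plaques with a plywood sheet between

## Task

One brown mirror plaque lies on the white board. Lay the long plywood sheet squarely on it as a separator, then lay the other oval-mirror plaque on the sheet, mirror up and lined up with the plaque below. Set each piece down, do not drop it, and leave the bottom plaque where it lies.

Things in the scene. Friction and masses are not known exactly. Their poses are not given: they have to be found in the camera images.
- lower_mid (a point): Centre of the bottom plaque, half-way up: brown scalloped wooden plaque, oval mirror flush in its flat top, 120 (x) x 50 (y) x 16 (z) mm, loose, about 120 g, lying flat on a low white board (150 x 90 mm, 12 mm thick, long side along the plaque's within 4 degrees) between two drying racks. x runs along its length, z up. Its long sides are straight for 50 mm either side of the middle.
- sheet_mid (a point): Centre, half-way up, of the long plywood sheet: 128 (x) x 62 (y) x 6 (z) mm, 35 g, loose, z up. It lies on a drying rack, underside 26 mm above the table, on two battens crossing under it 32 mm either side of its middle (12 mm wide, on a 4 mm base): its middle is clear below for fingertips. Beside it, 120 mm away in y, either side: a shorter sheet (86 mm long), not wanted.
- upper_mid (a point): Centre, half-way up, of the second plaque, same as the bottom one: oval mirror, 120 (x) x 50 (y) x 16 (z) mm, about 120 g, loose, z up. It lies mirror up on the other drying rack (same make: underside 26 mm above the table, battens along y, 32 mm off its middle). Beside it, 120 mm away in y, either side: a plaque of that outline with three 16 mm tall brass hooks, no mirror, not wanted.
Things that resemble listed ones, but are neither listed nor needed, are in the scene too. What is shaped like the part that bears upper_mid but blue or turquoise is not meant.

How it is judged:
On the way, in this order (a step that is already met when the one before it is completed fails the run):
1. the long sheet lies squarely on the bottom plaque, released (horizontal distance between sheet_mid and lower_mid below 0.015 m and z of sheet_mid in the frame of lower_mid between 0.008 and 0.014 m and angle between the x axis of sheet_mid and the x axis of lower_mid, either way round below 0.175 rad and angle between sheet_mid's own z axis and vertical below 0.1 rad and contact force between the fingers and sheet below 0.05 N and linear speed of sheet below 0.03 m/s), for 0.2 s.
2. the second mirror plaque lies on the sheet, lined up, released (horizontal distance between each of sheet_mid, upper_mid and lower_mid below 0.015 m and z of sheet_mid in the frame of lower_mid between 0.008 and 0.014 m and angle between the x axis of each of sheet_mid, upper_mid and the x axis of lower_mid, either way round below 0.175 rad and angle between each of sheet_mid, upper_mid's own z axis and vertical below 0.1 rad and z of upper_mid in the frame of lower_mid between 0.019 and 0.025 m and contact force between the fingers and upper below 0.05 N and linear speed of upper below 0.03 m/s), for 0.2 s.
At the end, for the whole second after the job is handed in: The long sheet lies flat on the bottom plaque and the second mirror plaque flat on the sheet, mirror up, both centred within 15 mm and aligned lengthwise (either way round) within 10 degrees of the bottom plaque, released and at rest; the bottom plaque is flat and within 30 mm of where it started (all of step 2 and distance of lower_mid from where it was at the start of the episode below 0.03 m and angle between lower_mid's own z axis and vertical below 0.1 rad and contact force between the fingers and sheet below 0.05 N and linear speed of sheet below 0.03 m/s); the robot touches nothing.
It fails at once if the sheet is let go more than 20 mm above its place in the stack (horizontal distance between sheet_mid and lower_mid below 0.05 m and z of sheet_mid in the frame of lower_mid above 0.031 m and contact force between each of the arm, the fingers and sheet below 0.01 N).
It fails at once if the upper is let go more than 20 mm above its place in the stack (horizontal distance between upper_mid and lower_mid below 0.05 m and z of upper_mid in the frame of lower_mid above 0.042 m and contact force between each of the arm, the fingers and upper below 0.01 N).
It also fails if it takes over 58 s, if anything falls off the work surface, if the arm or the gripper's body presses on something with over 40 N, if the wrist force passes 120 N, or if a joint passes its speed limit or range.

## Robot

A 6-joint arm with a two-finger parallel gripper is mounted at the origin on the work surface. World frame = base frame: x ahead of the robot, y to its left, z up, the work surface at z = 0. Lengths are in m, angles in rad, forces in N, time in s.
With the tool pointing down it reaches from about 0.35 to 0.875 m from the base axis. Payload 4.2 kg.
Tool frame: the origin (TCP) lies at the very end of the fingers, on their centre line; the grasp point (between the pads) lies 19 mm behind it (arm.tcp_to_grasp is the distance from the TCP to the grasp point, in m); z points along the fingers, y is the line along which they close (so a half turn about z gives the same grasp; the last joint's range is limited). The gripper opens to 85 mm and grips with 20 to 120 N. Pads are 22 mm wide; open, the fingers measure 114 mm over their backs; the gripper's body (76 mm by 85 mm) begins 54 mm behind the grasp point. The pads swing forward as they close: fully open they stand 13 mm farther back than shut.
Start: joints at [-0.966, 0.385, 0.008, 0, -1.194, -0.259], TCP at [0.212, -0.588, 0.202] pointing down, gripper open.
Joint ranges: [-3.14, 3.14], [-1.21, 2.06], [-1.07, 1.41], [-3.16, 2.05], [-2.99, -0.16], [-3.1, 3.1]. Speed limits (rad/s): [2.79, 2.79, 3.14, 3.14, 3.14, 3.14].

## Interface

Orientations are given as a 3x3 rotation matrix whose columns are the frame's x, y, z axes.
In Python, from plant import read_state, imaging, order, arm gives the robot as it stands.
- The arm moves only by the tool jog_arm, never from a script. Its argument "series" is a list of rows, each an object with "angular": the turn, a rotation vector about the world's x, y, z in rad, a list of three; "offset": the shift along the world's x, y, z in m, a list of three; "grip": the opening in per cent of the stroke, from 0 (shut) to 100 (fully open). A call has 1 to 5 rows; each row shifts and turns the commanded pose from where the row before left it; what a row does not reach is not made up. A row lasts 1/10 s, in which the tool goes at most 50 mm and 8.59 degrees, less where a joint would pass 70% of its speed; a pose out of reach is approached as far as the arm can. A call with a gripper value outside its range is refused whole. The fingers move at their own pace and stop on an object; "newtons" is the grip in N (left out, the last holds). Time passes only in rows, so rows that do not move let the fingers close. It gives the time, the measured TCP pose, the force, the opening and the grip force at its end, in the units of the state.
- read_state(): the state, without advancing time (a new reading comes with each control period).
- imaging.camera(name): name is "scene" or "top" or "wrist"; returns a dict with "image" (480x640x3 uint8, red, green, blue), "fx", "fy", "cx", "cy" (pixels), "distortion" ([k1, k2, p1, p2, k3] as OpenCV has them; the pictures are not rectified), "camera_from_world" (4x4, takes a point from world to camera coordinates); the wrist camera has in their place "tool_from_camera" (4x4, takes a point from camera to tool coordinates, whose origin is the TCP and whose axes are the flange's). Camera axes: x right, y down, z forward; pixel columns grow to the right and rows downward; lengths in m; the calibration is good to about 2 mm. A picture is of the moment at which its call begins: read the wrist's pose just before it. There is no depth.
- order.sign_off(): hands the job in; it is judged then, once.
The state is a dict: "time_s": time; "joints": joint angles; "dq": joint speeds; "tau": joint torques, N m; "tcp_pos": TCP position; "tool_rot": TCP orientation; "force": force on the tool from outside, world axes, zero at the start; "wrist_torque": the same for the moment, N m; "grip_width": finger opening in m; "finger_force": force on a finger pad.
Only numpy, scipy, OpenCV 4.12 (cv2) and the standard library are available. Lean on these libraries where they do the work, as an engineer would, in place of code of your own. Each camera call takes 0.05 s, during which the arm holds its last target. There are 200 camera calls.

## Working session

There is one attempt and no reset: what is moved stays moved. The work goes in short steps, Python scripts to look and compute and a tool call to move; the robot and the scene stay as the last step left them, time stands still between calls to the robot, and variables do not carry over. Pictures are saved under pics/ and viewed, at most 10 in all, crops included, and the job is handed in when it is done.

Besides the shell and the picture viewer there is one more tool, called after "Emit:" as name(argument=value, ...) on one line, values as JSON. jog_arm: Moves the arm, as the interface text tells. Its arguments: {"type":"object","properties":{"series":{"type":"array"},"newtons":{"type":"number"}},"required":["series"]}

```bash
mkdir -p pics; ls
cat > h.py <<'E'
import numpy as np,cv2
from plant import read_state,imaging,order,arm
def K(c): return np.array([[c['fx'],0,c['cx']],[0,c['fy'],c['cy']],[0,0,1.]])
def w2c(c,s=None):
    if 'camera_from_world' in c: return np.array(c['camera_from_world'])
    T=np.eye(4);T[:3,:3]=s['tool_rot'];T[:3,3]=s['tcp_pos']
    return np.linalg.inv(T@np.array(c['tool_from_camera']))
def px2w(c,px,z,s=None):
    M=np.linalg.inv(w2c(c,s)); u=cv2.undistortPoints(np.array(px,float).reshape(-1,1,2),K(c),np.array(c['distortion'],float)).reshape(-1,2)
    d=np.c_[u,np.ones(len(u))]@M[:3,:3].T; o=M[:3,3]
    return o+d*((z-o[2])/d[:,2])[:,None]
def w2px(c,P,s=None):
    M=w2c(c,s); r=cv2.Rodrigues(M[:3,:3])[0]
    return cv2.projectPoints(np.array(P,float),r,M[:3,3],K(c),np.array(c['distortion'],float))[0].reshape(-1,2)
def save(c,n): cv2.imwrite('pics/'+n,c['image'][:,:,::-1])
E
python3 - <<'E'
from h import *
for n in('top','scene'):
    c=imaging.camera(n);save(c,n+'0.png');np.save(n+'0.npy',c,allow_pickle=True)
s=read_state();print({k:np.round(v,3).tolist() for k,v in s.items()},arm.tcp_to_grasp)
E
```

```text
pics
{'time_s': 0.1, 'joints': [-0.966, 0.385, 0.007, -0.0, -1.194, -0.259], 'dq': [-0.0, -0.002, 0.003, 0.0, 0.0, 0.001], 'tau': [-0.0, -39.332, 18.893, 4.198, -0.003, -0.0], 'tcp_pos': [0.212, -0.587, 0.201], 'tool_rot': [[-0.941, -0.339, -0.001], [-0.339, 0.941, 0.002], [0.0, 0.002, -1.0]], 'force': [0.79, -0.592, -0.156], 'wrist_torque': [-0.023, -0.01, 0.061], 'finger_force': 0.0, 'grip_width': 0.085} 0.0187
```

View pics/top0.png

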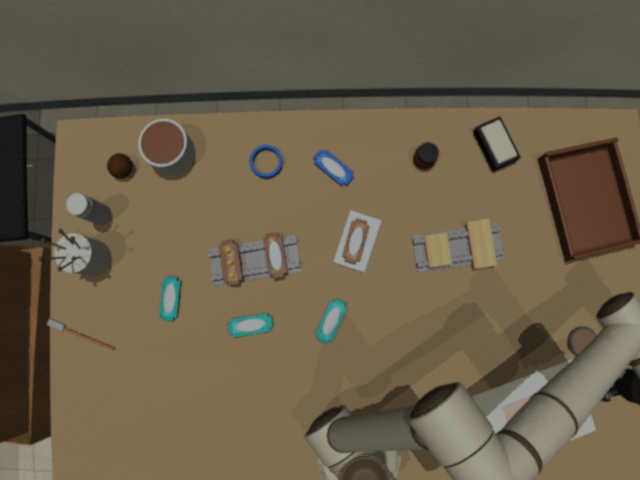

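View pics/scene0.png

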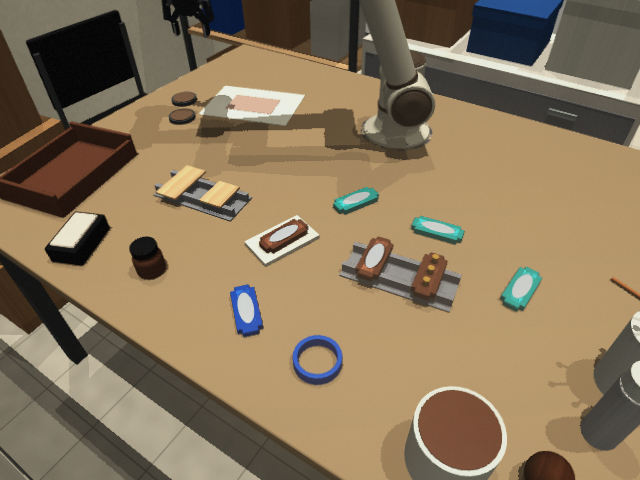

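The top view has the wanted mirror plaque at about (276,256), the bottom plaque at (356,241) and the long sheet at (482,244). I'll enlarge these areas.

Run:
```python
from h import *
c=np.load('top0.npy',allow_pickle=True).item();im=c['image'][:,:,::-1]
cr=lambda x,y:cv2.resize(im[y:y+75,x:x+100],None,fx=4,fy=4,interpolation=cv2.INTER_CUBIC)
# tiles: origins (205,215),(310,205),(410,210)
t=np.vstack([np.hstack([cr(225,220),cr(308,204)]),np.hstack([cr(410,208),np.zeros((300,400,3),np.uint8)])])
cv2.imwrite('pics/crop1.png',cv2.convertScaleAbs(t,alpha=1.4))
print(px2w(c,[[276,256],[356,241],[482,244]],.03).round(3).tolist(), np.linalg.inv(w2c(c))[:3,3])
```

```text
[[0.541, 0.209, 0.03], [0.576, -0.004, 0.03], [0.561, -0.343, 0.03]] [0.39557353 0.07784107 1.64564892]
```

View pics/crop1.png

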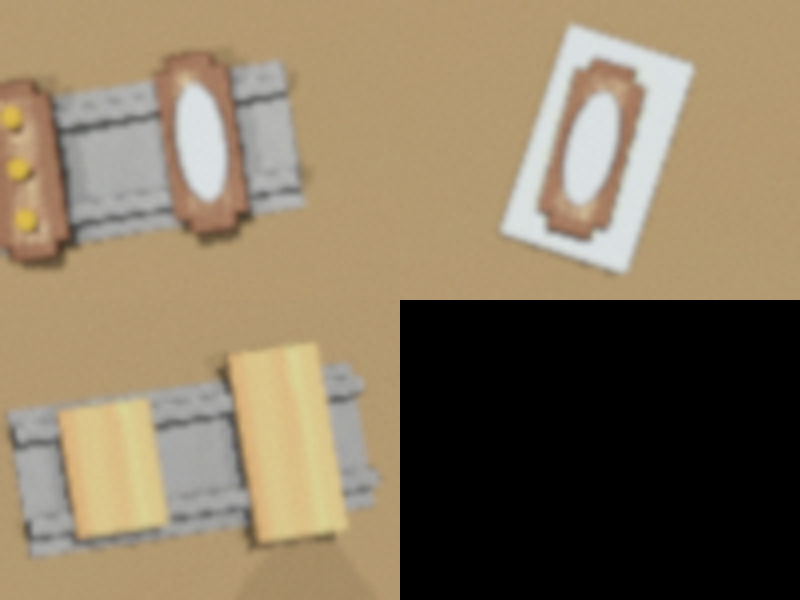

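The crop shows the plaque ends, the sheet corners and the board corners clearly. I'll turn them into poses.

Run:
```python
from h import *
c=np.load('top0.npy',allow_pickle=True).item()
f=lambda pts,ox,oy,tx,ty,z:px2w(c,[[ox+(x-tx+.5)/4-.5,oy+(y-ty+.5)/4-.5] for x,y in pts],z)[:,:2]
def pr(n,v,cen,d): print(n,(cen*1e3).round(1),'len',np.linalg.norm(d)*1e3,'yaw deg',np.degrees(np.arctan2(d[1],d[0])))
b=f([(570,24),(693,66),(627,272),(500,234)],308,204,400,0,.012);pr('board',b,b.mean(0),(b[0]+b[1]-b[2]-b[3])/2)
l=f([(613,66),(569,234),(591,148)],308,204,400,0,.028);pr('lower',l,(l[0]+l[1])/2,l[0]-l[1]);print(l[2])
u=f([(185,55),(218,234),(201,142)],225,220,0,0,.042);pr('upper',u,(u[0]+u[1])/2,u[0]-u[1]);print(u[2])
s=f([(228,353),(317,343),(347,530),(258,543)],410,208,0,300,.032);pr('sheet',s,s.mean(0),(s[0]+s[1]-s[2]-s[3])/2)
print(np.linalg.norm(s[0]-s[1]))
r=f([(8,411),(355,366),(374,503),(33,556)],410,208,0,300,.026);print('rackyaw',[np.degrees(np.arctan2(*(a-b)))for a,b in((r[0],r[1]),(r[3],r[2]))])
```

```text
board [578.9  -8. ] len 148.18151043700536 yaw deg -19.52795747002964
lower [576.4  -2.8] len 116.38216578925012 yaw deg -16.112391094766128
[ 0.57753549 -0.00273778]
upper [540.7 210.7] len 120.55725027270736 yaw deg 9.674045575622532
[0.54211343 0.21093884]
sheet [ 563.2 -341. ] len 128.11639889576986 yaw deg 6.383053754240083
0.061645093967147416
rackyaw [np.float64(-6.165717008827243), np.float64(-7.318722230063725)]
```

Emit:
jog_arm(series=[{"offset":[0.035,0.025,-0.003],"angular":[0,0,-0.023],"grip":100},{"offset":[0.035,0.025,-0.003],"angular":[0,0,-0.023],"grip":100},{"offset":[0.035,0.025,-0.003],"angular":[0,0,-0.023],"grip":100},{"offset":[0.035,0.025,-0.003],"angular":[0,0,-0.023],"grip":100},{"offset":[0.035,0.025,-0.003],"angular":[0,0,-0.023],"grip":100}], newtons=30)

```text
time_s: 0.6
tcp_pos: [0.3878, -0.4616, 0.186]
tool_rot: [[-0.974, -0.228, -0.001], [-0.228, 0.974, 0.001], [0.0, 0.001, -1.0]]
force: [0.6, -0.9, -0.3]
grip_width: 0.0852
finger_force: 0.0
```

Emit:
jog_arm(series=[{"offset":[0.035,0.025,-0.003],"angular":[0,0,-0.023],"grip":100},{"offset":[0.035,0.025,-0.003],"angular":[0,0,-0.023],"grip":100},{"offset":[0.035,0.025,-0.003],"angular":[0,0,-0.023],"grip":100},{"offset":[0.035,0.025,-0.003],"angular":[0,0,-0.023],"grip":100},{"offset":[0.035,0.025,-0.003],"angular":[0,0,-0.023],"grip":100}])

```text
time_s: 1.1
tcp_pos: [0.5629, -0.3365, 0.1709]
tool_rot: [[-0.993, -0.115, -0.001], [-0.115, 0.993, 0.0], [0.001, 0.001, -1.0]]
force: [-0.1, -0.9, -0.1]
grip_width: 0.0853
finger_force: 0.0
```

Emit:
jog_arm(series=[{"offset":[0,0,0],"angular":[0,0,0],"grip":100},{"offset":[0,0,0],"angular":[0,0,0],"grip":100}])

```text
time_s: 1.3
tcp_pos: [0.562, -0.337, 0.1704]
tool_rot: [[-0.993, -0.117, -0.002], [-0.117, 0.993, 0.001], [0.002, 0.001, -1.0]]
force: [-0.8, -0.5, -0.5]
grip_width: 0.0852
finger_force: 0.0
```

Run:
```python
from h import *
s=read_state();c=imaging.camera('wrist');save(c,'w1.png');np.save('w1.npy',(c,s),allow_pickle=True)
print(s['tcp_pos'],s['tool_rot'],c['tool_from_camera'])
```

```text
[ 0.56202033 -0.33699579  0.17040355] [[-9.93077542e-01 -1.17443239e-01 -2.01999389e-03]
 [-1.17445035e-01  9.93079067e-01  7.94462979e-04]
 [ 1.91270934e-03  1.02620160e-03 -9.99997644e-01]] [[-3.74579894e-04 -9.50148407e-01 -3.11797795e-01  8.06783499e-02]
 [ 9.99999774e-01 -1.81940635e-04 -6.46923128e-04  1.24899725e-03]
 [ 5.57944290e-04 -3.11797967e-01  9.50148260e-01 -1.72556941e-01]
 [ 0.00000000e+00  0.00000000e+00  0.00000000e+00  1.00000000e+00]]
```

View pics/w1.png

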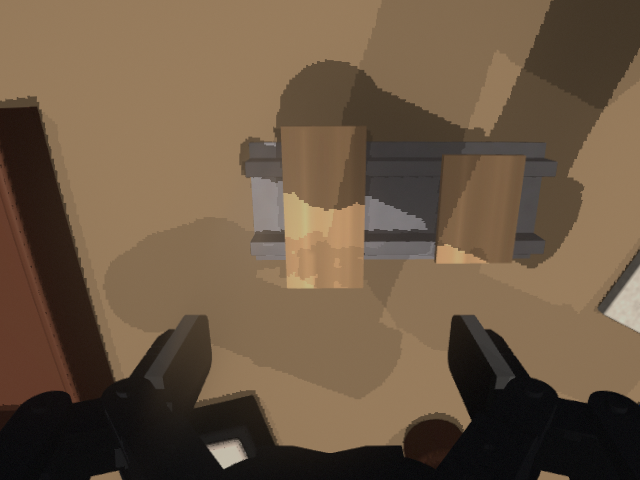

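The sheet shows clearly, with corners (281,126), (367,126), (364,289) and (287,289). The fingertips are at about (210,317) and (451,317).

Run:
```python
from h import *
c,s=np.load('w1.npy',allow_pickle=True)
p=px2w(c,[(281,126),(367,126),(364,289),(287,289)],.032,s)[:,:2]
print(p.round(4),p.mean(0)); d=(p[0]+p[1]-p[2]-p[3])/2;print(np.linalg.norm(d),np.degrees(np.arctan2(d[1],d[0])),np.linalg.norm(p[0]-p[1]),np.linalg.norm(p[2]-p[3]))
R=s['tool_rot'];t=s['tcp_pos']
for z in(0,-.006,-.013,-.02): print(z,w2px(c,[t+R@np.array([x,y,z]) for x in(-.011,.011) for y in(-.0425,.0425)],s).round(0).tolist())
```

```text
[[ 0.5035 -0.3778]
 [ 0.4963 -0.3161]
 [ 0.6243 -0.3   ]
 [ 0.6316 -0.3623]] [ 0.56392161 -0.33906647]
0.12904569640928032 -172.95158917711763 0.062154954368162374 0.06280625086796636
0 [[235.0, 309.0], [419.0, 309.0], [231.0, 264.0], [422.0, 264.0]]
-0.006 [[232.0, 315.0], [422.0, 315.0], [228.0, 270.0], [425.0, 270.0]]
-0.013 [[229.0, 323.0], [425.0, 323.0], [224.0, 276.0], [429.0, 276.0]]
-0.02 [[225.0, 331.0], [428.0, 331.0], [220.0, 283.0], [433.0, 283.0]]
```

Emit:
jog_arm(series=[{"offset":[0.002,-0.003,-0.03],"angular":[0,0,0.002],"grip":100},{"offset":[0,0,-0.03],"angular":[0,0,0],"grip":100},{"offset":[0,0,-0.03],"angular":[0,0,0],"grip":100},{"offset":[0,0,-0.03],"angular":[0,0,0],"grip":100},{"offset":[0,0,-0.02],"angular":[0,0,0],"grip":100}])

```text
time_s: 1.85
tcp_pos: [0.5612, -0.3418, 0.0295]
tool_rot: [[-0.993, -0.115, -0.003], [-0.115, 0.993, 0.001], [0.003, 0.002, -1.0]]
force: [0.3, 0.3, 0.3]
grip_width: 0.0853
finger_force: 0.0
```

Emit:
jog_arm(series=[{"offset":[0,0,-0.01],"angular":[0,0,0],"grip":100},{"offset":[0,0,-0.008],"angular":[0,0,0],"grip":100},{"offset":[0,0,0],"angular":[0,0,0],"grip":100}])

```text
time_s: 2.15
tcp_pos: [0.5632, -0.3415, 0.0133]
tool_rot: [[-0.993, -0.117, -0.001], [-0.117, 0.993, 0.0], [0.001, 0.0, -1.0]]
force: [0.9, -0.3, 0.2]
grip_width: 0.0855
finger_force: 0.0
```

Emit:
jog_arm(series=[{"offset":[0,0,0],"angular":[0,0,0],"grip":60},{"offset":[0,0,0],"angular":[0,0,0],"grip":60},{"offset":[0,0,0],"angular":[0,0,0],"grip":60},{"offset":[0,0,0],"angular":[0,0,0],"grip":60},{"offset":[0,0,0],"angular":[0,0,0],"grip":60}], newtons=25)

```text
time_s: 2.65
tcp_pos: [0.5641, -0.341, 0.0139]
tool_rot: [[-0.993, -0.118, 0.001], [-0.118, 0.993, -0.0], [-0.001, -0.0, -1.0]]
force: [-0.1, -0.3, 0.4]
grip_width: 0.0511
finger_force: 0.0
```

The fingers closed past 62 mm with no force, so they missed the sheet. I'll take a look.

Run:
```python
from h import *
s=read_state();c=imaging.camera('wrist');d=imaging.camera('scene')
q=w2px(d,[[.563,-.341,.03]])[0];print(q)
x,y=int(q[0]),int(q[1]);k=d['image'][max(0,y-60):y+60,max(0,x-80):x+80]
a=cv2.resize(c['image'],(440,330));b=cv2.resize(k,(360,270),interpolation=cv2.INTER_CUBIC)
o=np.zeros((330,800,3),np.uint8);o[:,:440]=a;o[:270,440:]=b;cv2.imwrite('pics/w2.png',o[:,:,::-1])
print(s['tcp_pos'],s['grip_width'],s['finger_force'])
```

```text
[181.03807529 180.87563544]
[ 0.56405472 -0.34096651  0.01386038] 0.05110484099470548 0.0
```

View pics/w2.png

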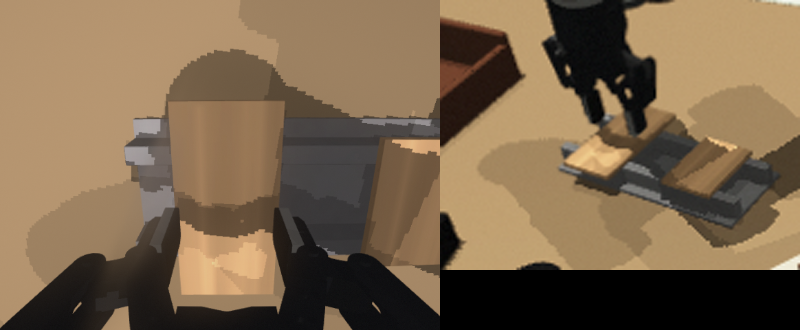

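Run:
```python
from h import *
c,s=np.load('w1.npy',allow_pickle=True)
T=np.array(c['tool_from_camera']);print(c['fx'],c['cx'],c['cy'],c['distortion'])
for px,w in(([(210,316),(451,316)],.0853),([(187,318),(475,318)],.0853+.015),([(261,302),(401,302)],.0511)):
    u=cv2.undistortPoints(np.array(px,float).reshape(-1,1,2),K(c),np.array(c['distortion'])).reshape(-1,2)
    Z=w/(u[1,0]-u[0,0])
    print(Z,[(T@np.r_[u[i]*Z,Z,1])[:3].round(4).tolist() for i in(0,1)])
```

```text
418.98664830395717 329.2979808407798 236.45347008096175 [-0.06540658  0.          0.          0.          0.        ]
0.14712638093059494 [[0.0081, -0.0411, -0.0416], [0.008, 0.0442, -0.0415]]
0.14439702612108046 [[0.0087, -0.0484, -0.0442], [0.0086, 0.0519, -0.0442]]
0.15240198843915725 [[0.0104, -0.0238, -0.0352], [0.0104, 0.0273, -0.0352]]
```

The images show the real fingertips about 35–42 mm behind the reported TCP, so they passed above the sheet. I'll open, go about 32 mm lower and regrip, watching the force.

Emit:
jog_arm(series=[{"offset":[0,0,0],"angular":[0,0,0],"grip":100},{"offset":[0,0,0],"angular":[0,0,0],"grip":100},{"offset":[0,0,0],"angular":[0,0,0],"grip":100},{"offset":[0,0,0],"angular":[0,0,0],"grip":100},{"offset":[0,0,0],"angular":[0,0,0],"grip":100}])

```text
time_s: 3.25
tcp_pos: [0.5639, -0.341, 0.0135]
tool_rot: [[-0.993, -0.118, -0.0], [-0.118, 0.993, -0.0], [0.0, 0.0, -1.0]]
force: [-0.5, -0.1, -0.4]
grip_width: 0.0853
finger_force: 0.0
```

Emit:
jog_arm(series=[{"offset":[0,0,-0.005],"angular":[0,0,0],"grip":100},{"offset":[0,0,-0.005],"angular":[0,0,0],"grip":100},{"offset":[0,0,-0.004],"angular":[0,0,0],"grip":100},{"offset":[0,0,0],"angular":[0,0,0],"grip":100}])

```text
time_s: 3.65
tcp_pos: [0.5631, -0.3407, -0.0017]
tool_rot: [[-0.993, -0.117, -0.002], [-0.117, 0.993, 0.001], [0.002, 0.001, -1.0]]
force: [0.2, 0.3, 0.3]
grip_width: 0.0854
finger_force: 0.0
```

Run:
```python
from h import *
s=read_state();c=imaging.camera('wrist');d=imaging.camera('scene');e=imaging.camera('top')
k=d['image'][110:220,110:250]
a=cv2.resize(c['image'],(440,330));b=cv2.resize(k,(360,283),interpolation=cv2.INTER_CUBIC)
o=np.zeros((330,800,3),np.uint8);o[:,:440]=a;o[:283,440:]=b;cv2.imwrite('pics/w3.png',o[:,:,::-1])
print(s['tcp_pos'],s['grip_width'],s['force'])
```

```text
[ 0.56313354 -0.34068799 -0.00166832] 0.08540715458577446 [0.17782248 0.32341548 0.26124754]
```

View pics/w3.png

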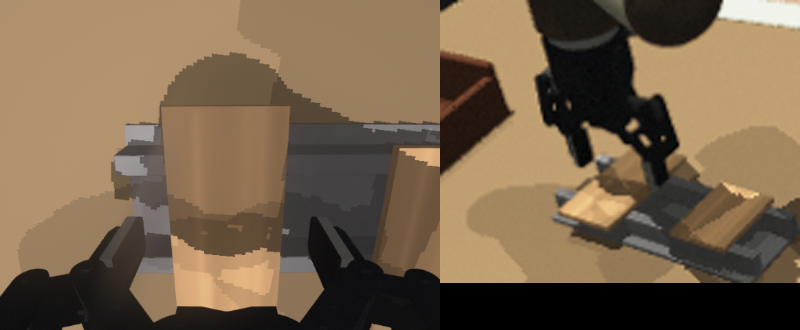

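The fingers straddle the sheet and the tips, at about (140,218) and (312,218) in the left panel, are still at or above it. I'll continue down.

Emit:
jog_arm(series=[{"offset":[0,0,-0.005],"angular":[0,0,0],"grip":100},{"offset":[0,0,-0.005],"angular":[0,0,0],"grip":100},{"offset":[0,0,-0.003],"angular":[0,0,0],"grip":100},{"offset":[0,0,-0.003],"angular":[0,0,0],"grip":100},{"offset":[0,0,0],"angular":[0,0,0],"grip":100}])

```text
time_s: 4.3
tcp_pos: [0.5634, -0.3408, -0.0172]
tool_rot: [[-0.993, -0.117, -0.001], [-0.117, 0.993, 0.0], [0.001, 0.001, -1.0]]
force: [0.3, -0.7, 0.5]
grip_width: 0.0857
finger_force: 0.0
```

Emit:
jog_arm(series=[{"offset":[0,0,0],"angular":[0,0,0],"grip":60},{"offset":[0,0,0],"angular":[0,0,0],"grip":60},{"offset":[0,0,0],"angular":[0,0,0],"grip":60},{"offset":[0,0,0],"angular":[0,0,0],"grip":60},{"offset":[0,0,0],"angular":[0,0,0],"grip":60}], newtons=25)

```text
time_s: 4.8
tcp_pos: [0.5642, -0.3411, -0.0161]
tool_rot: [[-0.993, -0.118, 0.001], [-0.118, 0.993, -0.0], [-0.001, -0.0, -1.0]]
force: [0.5, 0.9, 2.0]
grip_width: 0.061
finger_force: 27.6
```

Gripped at 61 mm with about 27 N. I'll lift, then carry it to a spot in front of the bottom plaque for a wrist look.

Emit:
jog_arm(series=[{"offset":[0,0,0.01],"angular":[0,0,0],"grip":60},{"offset":[0,0,0.02],"angular":[0,0,0],"grip":60},{"offset":[0,0,0.03],"angular":[0,0,0],"grip":60},{"offset":[0,0,0.03],"angular":[0,0,0],"grip":60},{"offset":[0,0,0.02],"angular":[0,0,0],"grip":60}])

```text
time_s: 5.3
tcp_pos: [0.5646, -0.3414, 0.0966]
tool_rot: [[-0.993, -0.118, 0.003], [-0.118, 0.993, -0.001], [-0.003, -0.002, -1.0]]
force: [0.6, -0.5, -0.4]
grip_width: 0.0612
finger_force: 27.4
```

Emit:
jog_arm(series=[{"offset":[-0.005,0.02,0],"angular":[0,0,-0.04],"grip":60},{"offset":[-0.01,0.034,0],"angular":[0,0,-0.04],"grip":60},{"offset":[-0.01,0.034,0],"angular":[0,0,-0.04],"grip":60},{"offset":[-0.01,0.034,0],"angular":[0,0,-0.04],"grip":60},{"offset":[-0.01,0.034,0],"angular":[0,0,-0.04],"grip":60}])

```text
time_s: 5.8
tcp_pos: [0.5182, -0.1838, 0.094]
tool_rot: [[-0.996, 0.084, 0.0], [0.084, 0.996, 0.0], [-0.0, 0.0, -1.0]]
force: [1.3, -0.2, -0.3]
grip_width: 0.0615
finger_force: 27.4
```

Emit:
jog_arm(series=[{"offset":[-0.01,0.034,0],"angular":[0,0,-0.04],"grip":60},{"offset":[-0.01,0.034,0],"angular":[0,0,-0.04],"grip":60},{"offset":[-0.01,0.034,0],"angular":[0,0,-0.04],"grip":60},{"offset":[-0.01,0.034,0],"angular":[0,0,-0.04],"grip":60},{"offset":[-0.009,0.034,0],"angular":[0,0,-0.04],"grip":60}])

```text
time_s: 6.3
tcp_pos: [0.4692, -0.0138, 0.0941]
tool_rot: [[-0.96, 0.28, 0.001], [0.28, 0.96, 0.0], [-0.001, 0.0, -1.0]]
force: [1.1, -0.1, -0.2]
grip_width: 0.0617
finger_force: 27.4
```

Emit:
jog_arm(series=[{"offset":[0,0.012,0],"angular":[0,0,-0.007],"grip":60},{"offset":[0,0,0],"angular":[0,0,0],"grip":60},{"offset":[0,0,0],"angular":[0,0,0],"grip":60}])

```text
time_s: 6.6
tcp_pos: [0.4699, -0.003, 0.0939]
tool_rot: [[-0.959, 0.285, 0.0], [0.285, 0.959, 0.0], [-0.0, 0.0, -1.0]]
force: [0.5, -0.1, -0.5]
grip_width: 0.0613
finger_force: 27.4
```

Run:
```python
from h import *
s=read_state();c=imaging.camera('wrist');save(c,'w4.png');np.save('w4.npy',(c,s),allow_pickle=True)
print(s['tcp_pos'],s['grip_width'],s['finger_force'])
```

```text
[ 0.46991335 -0.00297347  0.09392133] 0.061281105847964874 27.434951663017273
```

View pics/w4.png

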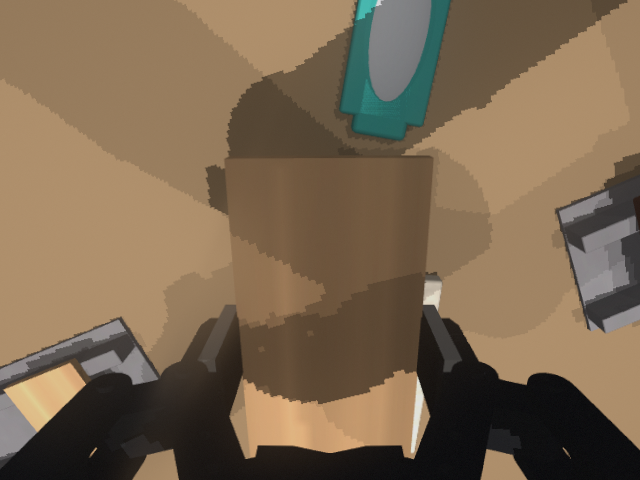

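The sheet is held level and centred, with its far edge at (226–432,157). The board is hidden under the gripper, so I'll use the top-camera pose of the bottom plaque, (0.577, -0.003).

Emit:
jog_arm(series=[{"offset":[0.025,0,0],"angular":[0,0,0],"grip":60},{"offset":[0.03,0,0],"angular":[0,0,0],"grip":60},{"offset":[0.03,0,0],"angular":[0,0,0],"grip":60},{"offset":[0.022,0,0],"angular":[0,0,0],"grip":60},{"offset":[0,0,-0.02],"angular":[0,0,0],"grip":60}])

```text
time_s: 7.15
tcp_pos: [0.5822, -0.0039, 0.0754]
tool_rot: [[-0.958, 0.286, 0.008], [0.287, 0.958, 0.001], [-0.007, 0.003, -1.0]]
force: [0.1, 0.2, -1.1]
grip_width: 0.061
finger_force: 27.5
```

Emit:
jog_arm(series=[{"offset":[0,0,-0.03],"angular":[0,0,0],"grip":60},{"offset":[0,0,-0.03],"angular":[0,0,0],"grip":60},{"offset":[0,0,-0.015],"angular":[0,0,0],"grip":60},{"offset":[0,0,0],"angular":[0,0,0],"grip":60},{"offset":[0,0,0],"angular":[0,0,0],"grip":60}])

```text
time_s: 7.65
tcp_pos: [0.5773, -0.0039, -0.0013]
tool_rot: [[-0.958, 0.286, 0.0], [0.286, 0.958, -0.0], [-0.0, -0.0, -1.0]]
force: [0.4, 0.4, -0.9]
grip_width: 0.0616
finger_force: 27.4
```

Emit:
jog_arm(series=[{"offset":[0,0,-0.004],"angular":[0,0,0],"grip":60},{"offset":[0,0,-0.004],"angular":[0,0,0],"grip":60},{"offset":[0,0,-0.002],"angular":[0,0,0],"grip":60},{"offset":[0,0,0],"angular":[0,0,0],"grip":60}])

```text
time_s: 8.05
tcp_pos: [0.5767, -0.0029, -0.0115]
tool_rot: [[-0.958, 0.285, -0.0], [0.285, 0.958, 0.0], [0.0, 0.0, -1.0]]
force: [1.0, 0.5, -0.9]
grip_width: 0.0614
finger_force: 27.5
```

Emit:
jog_arm(series=[{"offset":[0,0,-0.002],"angular":[0,0,0],"grip":60},{"offset":[0,0,0],"angular":[0,0,0],"grip":60}])

```text
time_s: 8.25
tcp_pos: [0.5768, -0.0029, -0.0136]
tool_rot: [[-0.958, 0.285, -0.0], [0.285, 0.958, -0.0], [0.0, -0.0, -1.0]]
force: [-0.1, -0.1, -0.2]
grip_width: 0.0614
finger_force: 27.5
```

Emit:
jog_arm(series=[{"offset":[0,0,-0.001],"angular":[0,0,0],"grip":60},{"offset":[0,0,-0.0005],"angular":[0,0,0],"grip":60},{"offset":[0,0,0],"angular":[0,0,0],"grip":60}])

```text
time_s: 8.55
tcp_pos: [0.577, -0.0029, -0.0142]
tool_rot: [[-0.959, 0.285, 0.0], [0.285, 0.959, -0.0], [-0.0, 0.0, -1.0]]
force: [-0.7, -0.1, 5.0]
grip_width: 0.061
finger_force: 27.9
```

Contact at 5 N, at the expected height. I'll release and retreat.

Emit:
jog_arm(series=[{"offset":[0,0,0],"angular":[0,0,0],"grip":78},{"offset":[0,0,0],"angular":[0,0,0],"grip":85},{"offset":[0,0,0],"angular":[0,0,0],"grip":100},{"offset":[0,0,0],"angular":[0,0,0],"grip":100},{"offset":[0,0,0],"angular":[0,0,0],"grip":100}])

```text
time_s: 9.05
tcp_pos: [0.5768, -0.003, -0.0151]
tool_rot: [[-0.958, 0.285, -0.0], [0.285, 0.958, -0.0], [0.0, -0.0, -1.0]]
force: [-0.0, 0.1, 0.7]
grip_width: 0.0854
finger_force: 0.0
```

Emit:
jog_arm(series=[{"offset":[0,0,0.015],"angular":[0,0,0],"grip":100},{"offset":[0,0,0.03],"angular":[0,0,0],"grip":100},{"offset":[0,0,0.04],"angular":[0,0,0],"grip":100},{"offset":[0,0,0.04],"angular":[0,0,0],"grip":100},{"offset":[0,0,0.03],"angular":[0,0,0],"grip":100}])

```text
time_s: 9.55
tcp_pos: [0.5776, -0.0029, 0.1428]
tool_rot: [[-0.959, 0.285, 0.003], [0.285, 0.959, 0.0], [-0.003, 0.001, -1.0]]
force: [1.1, 0.3, -0.6]
grip_width: 0.0855
finger_force: 0.0
```

Run:
```python
from h import *
s=read_state();c=imaging.camera('wrist');np.save('w5.npy',(c,s),allow_pickle=True)
```

Emit:
jog_arm(series=[{"offset":[-0.003,0.024,0.01],"angular":[0,0,0.057],"grip":100},{"offset":[-0.005,0.028,0.01],"angular":[0,0,0.057],"grip":100},{"offset":[-0.005,0.028,0.01],"angular":[0,0,0.057],"grip":100},{"offset":[-0.005,0.028,0],"angular":[0,0,0.057],"grip":100},{"offset":[-0.005,0.028,0],"angular":[0,0,0.057],"grip":100}])

```text
time_s: 10.1
tcp_pos: [0.5536, 0.1341, 0.1702]
tool_rot: [[-1.0, 0.002, 0.001], [0.002, 1.0, 0.0], [-0.001, 0.0, -1.0]]
force: [0.3, 0.2, -0.1]
grip_width: 0.0856
finger_force: 0.0
```

Emit:
jog_arm(series=[{"offset":[-0.005,0.028,0],"angular":[0,0,0.057],"grip":100},{"offset":[-0.005,0.028,0],"angular":[0,0,0.057],"grip":100},{"offset":[-0.003,0.022,0],"angular":[0,0,0.057],"grip":100},{"offset":[0,0,0],"angular":[0,0,0],"grip":100},{"offset":[0,0,0],"angular":[0,0,0],"grip":100}])

```text
time_s: 10.6
tcp_pos: [0.5405, 0.2111, 0.1696]
tool_rot: [[-0.986, -0.166, -0.001], [-0.166, 0.986, -0.001], [0.001, -0.0, -1.0]]
force: [0.1, -0.7, 0.5]
grip_width: 0.0854
finger_force: 0.0
```

Run:
```python
from h import *
s=read_state();c=imaging.camera('wrist');np.save('w6.npy',(c,s),allow_pickle=True);t=imaging.camera('top');np.save('top1.npy',t,allow_pickle=True)
a=np.load('w5.npy',allow_pickle=True)[0]['image']
k=cv2.resize(t['image'][195:285,310:400],(300,300),interpolation=cv2.INTER_CUBIC)
o=np.zeros((600,800,3),np.uint8)
o[:300,:400]=cv2.resize(a,(400,300));o[:300,400:700]=k
o[300:,:]=cv2.resize(c['image'][60:360,120:520],(400,300)) [:, :].repeat(1,axis=0) if False else 0
o[300:,:400]=c['image'][60:360,130:530]
cv2.imwrite('pics/w6.png',o[:,:,::-1]);print(s['tcp_pos'],s['tool_rot'])
```

```text
[0.54050204 0.21112928 0.1695574 ] [[-9.86078524e-01 -1.66278543e-01 -7.69006916e-04]
 [-1.66278178e-01  9.86078750e-01 -5.16202217e-04]
 [ 8.44134731e-04 -3.81146851e-04 -9.99999571e-01]]
```

View pics/w6.png

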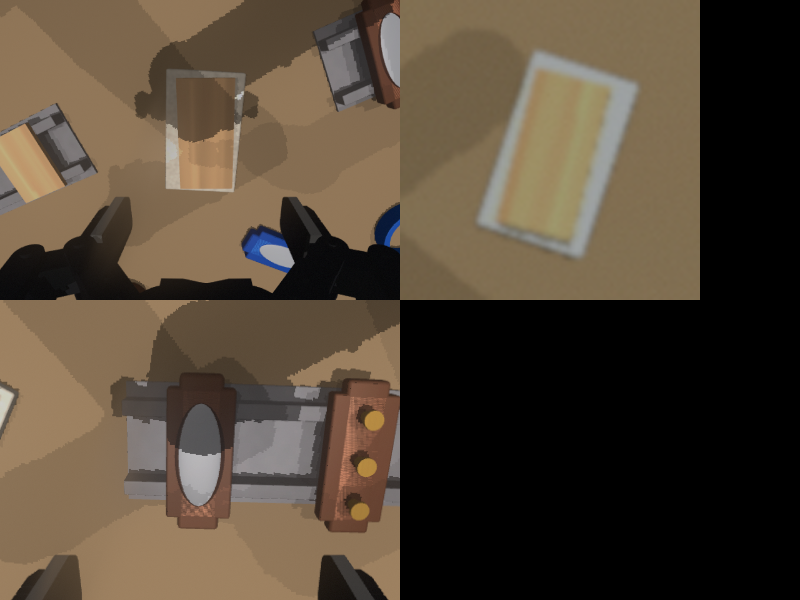

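The sheet lies on the plaque: in the top-right panel its corners are about (537,70), (610,87), (573,242) and (499,218). The wanted mirror plaque is in the lower panel, with its ends at (202,374) and (198,528).

Run:
```python
from h import *
def rp(n,c,q,z,s=None):
    p=px2w(c,q,z,s)[:,:2];d=(p[0]+p[1]-p[2]-p[3])/2;print(n,p.mean(0).round(4),np.linalg.norm(d).round(4),np.degrees(np.arctan2(d[1],d[0])))
c,s=np.load('w5.npy',allow_pickle=True);rp('sheet w5',c,np.array([(177,77),(242,77),(236,191),(180,191)])*1.6,.034,s)
rp('board w5',c,np.array([(166,69),(245,73),(234,192),(166,189)])*1.6,.012,s)
t=np.load('top1.npy',allow_pickle=True).item();q=np.array([(537,70),(610,87),(573,242),(499,218)],float)-[400,0]
rp('sheet top',t,(q+.5)/3.333-.5+[310,195],.034)
q=np.array([(533,50),(638,83),(582,258),(478,225)],float)-[400,0];rp('board top',t,(q+.5)/3.333-.5+[310,195],.012)
c,s=np.load('w6.npy',allow_pickle=True);p=px2w(c,[(332,134),(328,288),(330,215)],.042,s)
print('upper w6',(p[0]+p[1])[:2]/2,p[2],np.linalg.norm(p[0]-p[1]),np.degrees(np.arctan2(*(p[1]-p[0])[1::-1])))
```

```text
sheet w5 [0.5787 0.001 ] 0.1324 162.89545790338855
board w5 [ 0.5793 -0.0066] 0.1489 160.66201634119136
sheet top [ 0.5763 -0.0044] 0.1251 -15.353942249713606
board top [ 0.579 -0.008] 0.1492 -19.02559118111635
upper w6 [0.54155025 0.2127961 ] [0.54123886 0.21282931 0.042     ] 0.11819677707337835 8.137739482392314
```

Emit:
jog_arm(series=[{"offset":[0.001,0.001,-0.03],"angular":[0,0,-0.01],"grip":100},{"offset":[0,0,-0.035],"angular":[0,0,0],"grip":100},{"offset":[0,0,-0.035],"angular":[0,0,0],"grip":100},{"offset":[0,0,-0.035],"angular":[0,0,0],"grip":100},{"offset":[0,0,-0.02],"angular":[0,0,0],"grip":100}])

```text
time_s: 11.2
tcp_pos: [0.5405, 0.2098, 0.0122]
tool_rot: [[-0.988, -0.154, -0.004], [-0.154, 0.988, -0.002], [0.004, -0.002, -1.0]]
force: [0.1, -0.6, 0.5]
grip_width: 0.0854
finger_force: 0.0
```

Emit:
jog_arm(series=[{"offset":[0,0,-0.01],"angular":[0,0,0],"grip":100},{"offset":[0,0,-0.0085],"angular":[0,0,0],"grip":100},{"offset":[0,0,0],"angular":[0,0,0],"grip":100},{"offset":[0,0,0],"angular":[0,0,0],"grip":100}])

```text
time_s: 11.6
tcp_pos: [0.5426, 0.2123, -0.0025]
tool_rot: [[-0.988, -0.156, 0.002], [-0.156, 0.988, 0.001], [-0.002, 0.001, -1.0]]
force: [-0.0, 0.3, 0.1]
grip_width: 0.0852
finger_force: 0.0
```

Emit:
jog_arm(series=[{"offset":[0,0,0],"angular":[0,0,0],"grip":45},{"offset":[0,0,0],"angular":[0,0,0],"grip":45},{"offset":[0,0,0],"angular":[0,0,0],"grip":45},{"offset":[0,0,0],"angular":[0,0,0],"grip":45},{"offset":[0,0,0],"angular":[0,0,0],"grip":45}], newtons=35)

```text
time_s: 12.1
tcp_pos: [0.5424, 0.2125, -0.0024]
tool_rot: [[-0.988, -0.157, 0.001], [-0.157, 0.988, 0.001], [-0.002, 0.001, -1.0]]
force: [-2.1, -0.2, 4.8]
grip_width: 0.049
finger_force: 37.8
```

Emit:
jog_arm(series=[{"offset":[0,0,0.01],"angular":[0,0,0],"grip":45},{"offset":[0,0,0.02],"angular":[0,0,0],"grip":45},{"offset":[0,0,0.03],"angular":[0,0,0],"grip":45},{"offset":[0,0,0.02],"angular":[0,0,0],"grip":45},{"offset":[0,0,0],"angular":[0,0,0],"grip":45}])

```text
time_s: 12.6
tcp_pos: [0.5436, 0.2132, 0.0798]
tool_rot: [[-0.988, -0.157, 0.005], [-0.157, 0.988, 0.004], [-0.006, 0.003, -1.0]]
force: [0.6, 0.1, -1.9]
grip_width: 0.0492
finger_force: 37.1
```

Emit:
jog_arm(series=[{"offset":[0.003,-0.018,0],"angular":[0,0,-0.045],"grip":45},{"offset":[0.004,-0.024,0],"angular":[0,0,-0.05],"grip":45},{"offset":[0.004,-0.024,0],"angular":[0,0,-0.05],"grip":45},{"offset":[0.004,-0.024,0],"angular":[0,0,-0.05],"grip":45},{"offset":[0.004,-0.024,0],"angular":[0,0,-0.05],"grip":45}])

```text
time_s: 13.1
tcp_pos: [0.5594, 0.0958, 0.0747]
tool_rot: [[-0.996, 0.092, -0.004], [0.092, 0.996, -0.001], [0.004, -0.002, -1.0]]
force: [0.2, 0.3, -2.1]
grip_width: 0.049
finger_force: 37.0
```

Emit:
jog_arm(series=[{"offset":[0.004,-0.024,0],"angular":[0,0,-0.05],"grip":45},{"offset":[0.004,-0.024,0],"angular":[0,0,-0.05],"grip":45},{"offset":[0.004,-0.024,0],"angular":[0,0,-0.05],"grip":45},{"offset":[0.0035,-0.02,0],"angular":[0,0,-0.04],"grip":45},{"offset":[0.0015,-0.009,0],"angular":[0,0,-0.012],"grip":45}])

```text
time_s: 13.6
tcp_pos: [0.5764, -0.0055, 0.0747]
tool_rot: [[-0.957, 0.29, -0.004], [0.29, 0.957, -0.001], [0.004, -0.002, -1.0]]
force: [-0.5, -0.2, -1.5]
grip_width: 0.0489
finger_force: 37.0
```

Emit:
jog_arm(series=[{"offset":[0,0,0],"angular":[0,0,0],"grip":45},{"offset":[0,0,0],"angular":[0,0,0],"grip":45},{"offset":[0,0,0],"angular":[0,0,0],"grip":45}])

```text
time_s: 13.9
tcp_pos: [0.5776, -0.0023, 0.0762]
tool_rot: [[-0.958, 0.285, -0.001], [0.285, 0.958, 0.0], [0.0, -0.0, -1.0]]
force: [-0.8, 0.0, -1.4]
grip_width: 0.0486
finger_force: 37.0
```

Run:
```python
from h import *
s=read_state();c=imaging.camera('wrist');d=imaging.camera('scene')
o=np.zeros((400,800,3),np.uint8);o[:300,:400]=cv2.resize(c['image'],(400,300));o[:,400:]=cv2.resize(d['image'][130:290,210:370],(400,400),interpolation=cv2.INTER_CUBIC)
cv2.imwrite('pics/w7.png',o[:,:,::-1]);print(s['tcp_pos'],s['tool_rot'],s['grip_width'])
```

```text
[ 0.57759729 -0.0022806   0.07624788] [[-9.58471874e-01  2.85186630e-01 -5.03094737e-04]
 [ 2.85186641e-01  9.58472001e-01  5.02017103e-05]
 [ 4.96519076e-04 -9.53589710e-05 -9.99999872e-01]] 0.048648022725965384
```

View pics/w7.png

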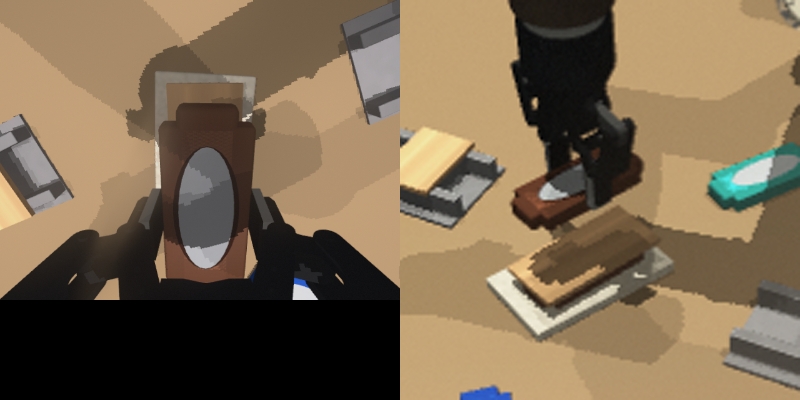

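The plaque is held level and mirror up, aligned above the sheet: its top end is at (207,104) in the left panel and the sheet's is at (205,83). I'll lower it.

Emit:
jog_arm(series=[{"offset":[0,-0.0005,-0.02],"angular":[0,0,0],"grip":45},{"offset":[0,0,-0.02],"angular":[0,0,0],"grip":45},{"offset":[0,0,-0.015],"angular":[0,0,0],"grip":45},{"offset":[0,0,-0.007],"angular":[0,0,0],"grip":45},{"offset":[0,0,0],"angular":[0,0,0],"grip":45}])

```text
time_s: 14.5
tcp_pos: [0.5772, -0.0032, 0.0136]
tool_rot: [[-0.958, 0.285, -0.002], [0.285, 0.958, -0.001], [0.002, -0.001, -1.0]]
force: [0.4, -0.4, -1.2]
grip_width: 0.0491
finger_force: 37.0
```

Emit:
jog_arm(series=[{"offset":[0,0,-0.003],"angular":[0,0,0],"grip":45},{"offset":[0,0,-0.002],"angular":[0,0,0],"grip":45},{"offset":[0,0,0],"angular":[0,0,0],"grip":45},{"offset":[0,0,0],"angular":[0,0,0],"grip":45}])

```text
time_s: 14.9
tcp_pos: [0.5781, -0.0034, 0.01]
tool_rot: [[-0.958, 0.286, 0.001], [0.286, 0.958, 0.0], [-0.001, 0.0, -1.0]]
force: [0.1, -0.5, -1.1]
grip_width: 0.0493
finger_force: 37.0
```

Emit:
jog_arm(series=[{"offset":[0,0,-0.002],"angular":[0,0,0],"grip":45},{"offset":[0,0,-0.001],"angular":[0,0,0],"grip":45},{"offset":[0,0,0],"angular":[0,0,0],"grip":45}])

```text
time_s: 15.2
tcp_pos: [0.5777, -0.0035, 0.0063]
tool_rot: [[-0.958, 0.286, -0.0], [0.286, 0.958, -0.0], [0.0, -0.0, -1.0]]
force: [0.2, 0.6, -1.6]
grip_width: 0.0492
finger_force: 37.0
```

Emit:
jog_arm(series=[{"offset":[0,0,-0.001],"angular":[0,0,0],"grip":45},{"offset":[0,0,0],"angular":[0,0,0],"grip":45}])

```text
time_s: 15.4
tcp_pos: [0.578, -0.0035, 0.0056]
tool_rot: [[-0.958, 0.286, 0.0], [0.286, 0.958, -0.0], [-0.0, 0.0, -1.0]]
force: [0.3, 0.7, -1.4]
grip_width: 0.0488
finger_force: 37.1
```

Emit:
jog_arm(series=[{"offset":[0,0,-0.001],"angular":[0,0,0],"grip":45},{"offset":[0,0,0],"angular":[0,0,0],"grip":45}])

```text
time_s: 15.6
tcp_pos: [0.578, -0.0035, 0.0056]
tool_rot: [[-0.958, 0.286, 0.0], [0.286, 0.958, -0.0], [-0.0, 0.0, -1.0]]
force: [-2.4, 0.2, 5.3]
grip_width: 0.0491
finger_force: 37.7
```

Seated, with the force now +5 N. I'll release partway, lift, then check.

Emit:
jog_arm(series=[{"offset":[0,0,0],"angular":[0,0,0],"grip":65},{"offset":[0,0,0],"angular":[0,0,0],"grip":80},{"offset":[0,0,0],"angular":[0,0,0],"grip":100},{"offset":[0,0,0],"angular":[0,0,0],"grip":100},{"offset":[0,0,0],"angular":[0,0,0],"grip":100}])

```text
time_s: 16.1
tcp_pos: [0.5779, -0.0035, 0.0044]
tool_rot: [[-0.958, 0.286, -0.0], [0.286, 0.958, -0.0], [0.0, -0.0, -1.0]]
force: [0.5, -0.9, -0.4]
grip_width: 0.0853
finger_force: 0.0
```

Emit:
jog_arm(series=[{"offset":[0,0,0.015],"angular":[0,0,0],"grip":100},{"offset":[0,0,0.03],"angular":[0,0,0],"grip":100},{"offset":[0,0,0.04],"angular":[0,0,0],"grip":100},{"offset":[0,0,0.04],"angular":[0,0,0],"grip":100},{"offset":[0,0,0.02],"angular":[0,0,0],"grip":100}])

```text
time_s: 16.6
tcp_pos: [0.5797, -0.0033, 0.1536]
tool_rot: [[-0.958, 0.286, 0.006], [0.286, 0.958, 0.001], [-0.006, 0.002, -1.0]]
force: [0.9, 0.1, 0.3]
grip_width: 0.0856
finger_force: 0.0
```

Emit:
jog_arm(series=[{"offset":[0,0,0],"angular":[0,0,0],"grip":100},{"offset":[0,0,0],"angular":[0,0,0],"grip":100},{"offset":[0,0,0],"angular":[0,0,0],"grip":100}])

```text
time_s: 16.9
tcp_pos: [0.5767, -0.0036, 0.1479]
tool_rot: [[-0.958, 0.286, -0.003], [0.286, 0.958, -0.0], [0.003, -0.001, -1.0]]
force: [0.0, -0.6, 0.2]
grip_width: 0.0855
finger_force: 0.0
```

Run:
```python
from h import *
s=read_state();c=imaging.camera('wrist');d=imaging.camera('scene')
np.save('w8.npy',(c,s),allow_pickle=True)
o=np.zeros((480,800,3),np.uint8);o[:,:400]=c['image'][:480,120:520];o[:400,400:]=cv2.resize(d['image'][170:290,225:345],(400,400),interpolation=cv2.INTER_CUBIC)
cv2.imwrite('pics/w8.png',o[:,:,::-1]);print(s['tcp_pos'])
```

```text
[ 0.57674418 -0.00360823  0.14790898]
```

View pics/w8.png

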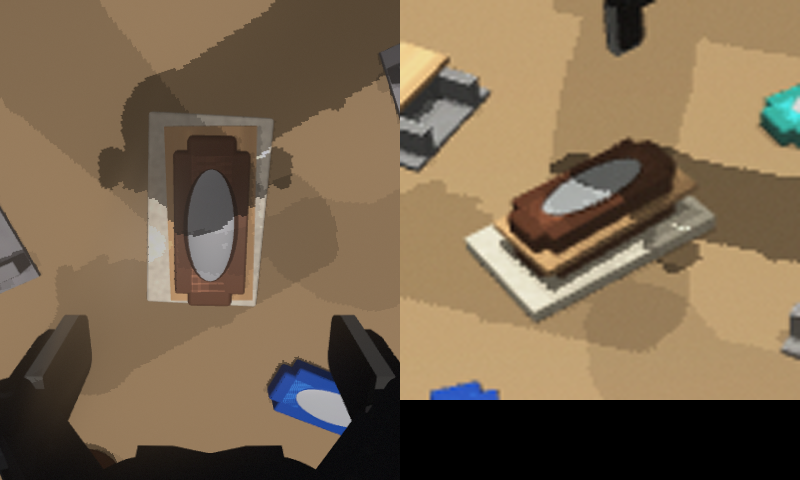

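The stack lies flat and aligned: the plaque ends are at (212,135) and (210,305), centred on the sheet, and the gripper is clear of everything.

```bash
python3 -c "
from plant import order
print(order.sign_off())"
```

```text
the job is handed in; nothing more can be done
None
```

The long sheet lies squarely on the bottom plaque and the second mirror plaque lies on it, mirror up and lined up, by the last camera check; the job is handed in and no verdict came back.

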